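Shut the open valve on a crowded gas manifold

TASK

One of the four valves on the gas manifold was left open: its bar handle stands skewed along the row while the others lie straight across it. Turn it clockwise until you feel it meet its seat, then nip it up about ten degrees more, so that the marked collar under the handle just moves with it but by less than fifteen degrees, without touching the neighbouring handles or moving what stands around; then let go and gently press the round button at the end of the row well down to reset the panel.

Things in the scene. Friction and masses are not known exactly. Their poses are not given: they have to be found in the camera images.
- manifold: Grey gas manifold box, fixed on the bench, 100 (x) x 310 (y) x 50 mm high. Origin: centre of its underside. y runs along the row of valves; four hose barbs stick 22 mm out of its -x side, towards the robot. On its top, along the middle: four like valves 56 mm apart (y = 58, 2, -54, -110 mm, in any order) and a push button at y = 118 mm.
- valve_open_grip (a point): The valve that stands open: black bar handle, 42 mm long, 11 mm thick, flat sides 16 to 43 mm above the box's top. Point on its vertical spindle axis, 34 mm above the box's top. x axis along the bar to its nose (rounded end, white line), z up. At the start the nose is turned 0.55 to 1.75 rad anticlockwise (from above) from the box's x axis; clockwise shuts it.
- valve_open_nose (a point): Tip of that nose, 22.5 mm from the spindle axis. Turned clockwise the bar drags lightly (0.03 N m) until the seat bites, 1.0 to 1.3 rad on; where exactly cannot be seen, only felt: from there it takes a steady 0.3 N m and drags the collar under it along. Bar and collar stay where they are left; turned back, the bar opens again and the collar stays.
- valve_open_mark (a point): Black line on the rim of the aluminium collar (37 mm across, 5.5 to 9.5 mm above the box's top) under the open valve's bar, 18 mm from the spindle axis. Stands still until the seat bites, then goes round with the bar: 10 degrees is 3.1 mm. Its angle does not tell where the seat is.
- reset_button_top (a point): Centre of the top of the round grey push button (24 mm across) at the end of the row, z up. It moves 8 mm straight down and springs back.
- reset_button (a joint): How far the push button is down, in m: 0 up, 0.008 fully down, which takes 6 N (spring, from 1.8 N at the start); it counts as pressed from 0.005.
- valve_1: A neighbouring valve that is already shut, same make and size as the open one. Origin: on its spindle axis at the box's top; x axis towards its handle's nose (within 0.2 rad of the box's x axis), z up. Its handle turns at a light touch and must not be touched.
- valve_1_nose (a point): Tip of that shut valve's nose, 22.5 mm from its spindle axis, 84 mm above the bench.
- valve_2: A neighbouring valve that is already shut, same make and size as the open one. Origin: on its spindle axis at the box's top; x axis towards its handle's nose (within 0.2 rad of the box's x axis), z up. Its handle turns at a light touch and must not be touched.
- valve_2_nose (a point): Tip of that shut valve's nose, 22.5 mm from its spindle axis, 84 mm above the bench.
- valve_3: A neighbouring valve that is already shut, same make and size as the open one. Origin: on its spindle axis at the box's top; x axis towards its handle's nose (within 0.2 rad of the box's x axis), z up. Its handle turns at a light touch and must not be touched.
- valve_3_nose (a point): Tip of that shut valve's nose, 22.5 mm from its spindle axis, 84 mm above the bench.
- vial: Bystander: small brown screw-cap vial, 23 mm across, 48 mm high, in front of the box. Origin: centre of its underside.
- tape: Bystander: roll of beige tape lying flat, 58 mm across, 18 mm high, at the right end of the box. Origin: centre of its underside.
- petri: Bystander: petri dish, 58 mm across, 14 mm high, behind the box. Origin: centre of its underside.

How it is judged:
By the outcome, as a careful person would: the job done as asked, in the order asked, and still so for the second after the job is handed in, with the robot touching nothing.
It also fails if it takes over 61 s, if anything falls off the work surface, if the arm or the gripper's body presses on something with over 40 N, if the wrist force passes 120 N, or if a joint passes its speed limit or range.

ROBOT

A 6-joint arm with a two-finger parallel gripper is mounted at the origin on a cart in front of the work surface, level with it; the furniture and walls round the work are solid. World frame = base frame: x ahead of the robot, y to its left, z up, the work surface at z = 0. Lengths are in m, angles in rad, forces in N, time in s.
With the tool pointing down it reaches from about 0.3 to 0.775 m from the base axis. Payload 14.6 kg.
Tool frame: the origin (TCP) lies on the centre line of the jaws, within the pads' length; the fingertips stand 19 mm ahead of it and the grasp point (between the pads) is the TCP; z points along the fingers, x is the direction in which the jaws open and shut, and the axes are right-handed (so a half turn about z gives the same grasp; the last joint's range is limited). The gripper opens to 94 mm and grips with 3 to 60 N. Pads are 16 mm wide; open, the fingers measure 119 mm over their backs; the gripper's body (75 mm by 177 mm) begins 78 mm behind the grasp point.
Start: joints at [1.087, 0.3, 1.521, -0, 1.321, -0.067], TCP at [0.223, 0.503, 0.224] pointing down, gripper open.
Joint ranges: [-3.03, 3.03], [-0.79, 2.21], [0.23, 2.52], [-1.04, 4.18], [0, 3.07], [-2.55, 2.55]. Speed limits (rad/s): [2.22, 2.22, 2.57, 3.14, 3.14, 3.14].

INTERFACE

Orientations are given as [roll, pitch, yaw] about the fixed x, y, z axes, in that order (R = Rz(yaw) Ry(pitch) Rx(roll)).
In Python, from station import ctrl, imaging gives the robot as it stands.
- The arm moves only by the shell command python3 -m handwheel 'ROWS' [OPENING] [FORCE]. ROWS is JSON, a list that holds one entry, the list of rows, each a list of 4 numbers: the shift along the tool's x, y, z in m, then the turn about the tool's z in rad. A call has 1 to 10 rows; each row shifts and turns the pose as measured when the row begins, along the tool's axes as they then stand; what a row does not reach is not made up. A row lasts 1/10 s, in which the tool goes at most 50 mm and 8.59 degrees, less where a joint would pass 70% of its speed; a pose out of reach is approached as far as the arm can. A call is refused whole if a number of a shift passes 0.05 or a number of a turn 0.15, either way. A call with a gripper value outside its range is refused whole. OPENING is the finger opening in m, from 0 to 0.094, set as the call begins (- or left out, the last holds). The fingers move at their own pace and stop on an object; FORCE is the grip in N (left out, the last holds). Time passes only in rows, so rows that do not move let the fingers close. It gives the time, the measured TCP pose, the force and the opening at its end, in the units of the state.
- ctrl.get_obs(): the state, without advancing time (a new reading comes with each control period).
- imaging.camera(name): name is "side" or "top"; returns the picture (480x640x3 uint8, red, green, blue); there is no depth.
- imaging.camera_model(name): a dict with "camera_matrix" (3x3 intrinsics, pixels), "k1" (the pictures are not rectified: a ray, as slopes to the right and down, at radius r is drawn at 1 + k1 r^2 times it, then the intrinsics apply), "position" and "attitude" of the camera in the world. Camera axes: x right, y up, looking along -z (the intrinsics and any distortion apply to the point x, -y, -z); pixel columns grow to the right and rows downward; lengths in m; the calibration is good to about 2 mm. A picture is of the moment at which its call begins. camera_model takes no time and is no camera call.
- ctrl.hand_in(): hands the job in, once; it reports no verdict.
The state is a dict: "time_s": time; "qpos": joint angles; "joint_vel": joint speeds; "tau": joint torques, N m; "ee_pos": TCP position; "eef_rot": TCP orientation; "force": force on the tool from outside, world axes, zero at the start; "moment": the same for the moment, N m; "grip_width": finger opening in m.
Only numpy, scipy, OpenCV 4.12 (cv2) and the standard library are available. Lean on these libraries where they do the work, as an engineer would, in place of code of your own. Each camera call takes 0.05 s, during which the arm holds its last target. There are 200 camera calls.

## Working session

There is one attempt and no reset: what is moved stays moved. The work goes in short steps, Python scripts to look and compute and a shell command to move; the robot and the scene stay as the last step left them, time stands still between calls to the robot, and variables do not carry over. Pictures are saved under pics/ and viewed, about 8 in all and at most 12, crops included, and the job is handed in when it is done.

```bash
mkdir -p pics; ls; python3 - <<'E'
from station import ctrl, imaging
import cv2, json
o=ctrl.get_obs(); print(o)
for n in("top","side"):
    cv2.imwrite(f"pics/{n}0.png",imaging.camera(n)[:,:,::-1]); print(n,imaging.camera_model(n))
E
```

```text
pics
{'time_s': 0.0, 'qpos': array([ 1.08740749e+00,  3.00511014e-01,  1.52156326e+00,  2.26650876e-05,
        1.32072227e+00, -6.65796661e-02]), 'joint_vel': array([-0.00068695, -0.00093545,  0.00148158, -0.00044744,  0.00050908,
        0.00195786]), 'tau': array([ 6.63431565e-04, -5.31815815e+01, -3.52724719e+01,  7.09097763e-02,
        2.45465885e-02, -1.37201005e-04]), 'ee_pos': array([0.22254067, 0.50270532, 0.22387197]), 'eef_rot': array([-3.14149065e+00,  1.19976033e-03,  1.15398159e+00]), 'force': array([0.36975375, 0.2050059 , 0.02530523]), 'moment': array([0.08239603, 0.01703834, 0.06002623]), 'grip_width': 0.09408819258755277}
top {'camera_matrix': array([[597.5082471 ,   0.        , 325.59877932],
       [  0.        , 597.5082471 , 233.33611168],
       [  0.        ,   0.        ,   1.        ]]), 'k1': 0.02068665403389611, 'position': array([0.3475717 , 0.14004894, 1.13637668]), 'attitude': array([ 1.13956058e-01,  6.74918382e-04, -1.54277980e+00])}
side {'camera_matrix': array([[548.24146073,   0.        , 319.06535502],
       [  0.        , 548.24146073, 238.57860868],
       [  0.        ,   0.        ,   1.        ]]), 'k1': -0.08182251057292503, 'position': array([ 0.25495718, -0.68546222,  0.4110175 ]), 'attitude': array([ 1.19613025,  0.0213234 , -0.27089362])}
```

View pics/top0.png

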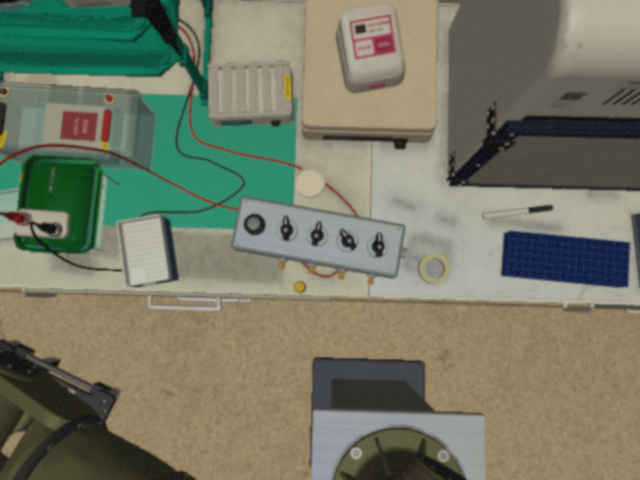

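View pics/side0.png

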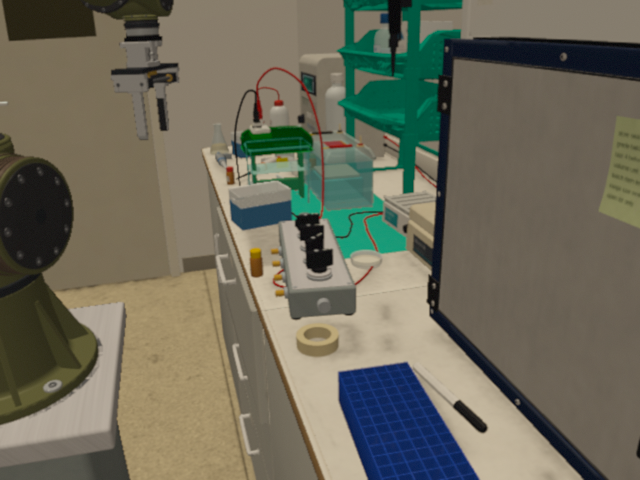

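The top view shows the row with the button at (255,223) and valves at about (287,229), (317,233), (347,240) and (378,244). The third one is skewed. I'll zoom in and set up the projection helpers.

```bash
cat > h.py <<'E'
import numpy as np, cv2
from scipy.spatial.transform import Rotation as R
from station import ctrl, imaging
def P(n,pts):
    m=imaging.camera_model(n); Rm=R.from_euler('xyz',m['attitude']).as_matrix()
    c=(np.atleast_2d(pts)-m['position'])@Rm; x=c[:,0]/-c[:,2]; y=-c[:,1]/-c[:,2]; r=1+m['k1']*(x*x+y*y)
    K=m['camera_matrix']; return np.c_[K[0,0]*x*r+K[0,2],K[1,1]*y*r+K[1,2]]
def back(n,uv,z):
    from scipy.optimize import fsolve
    return np.array([fsolve(lambda p:(P(n,[p[0],p[1],z])[0]-q),[0.5,0.1]) for q in np.atleast_2d(uv)])
def crop(n,f,u0,v0,w,h,s,img=None):
    im=imaging.camera(n) if img is None else img
    cv2.imwrite(f,cv2.resize(im[v0:v0+h,u0:u0+w,::-1],None,fx=s,fy=s,interpolation=cv2.INTER_CUBIC))
E
python3 - <<'E'
from h import *
crop("top","pics/t1.png",225,185,190,110,4,cv2.imread("pics/top0.png")[:,:,::-1])
E
```

```text
(no output)
```

View pics/t1.png

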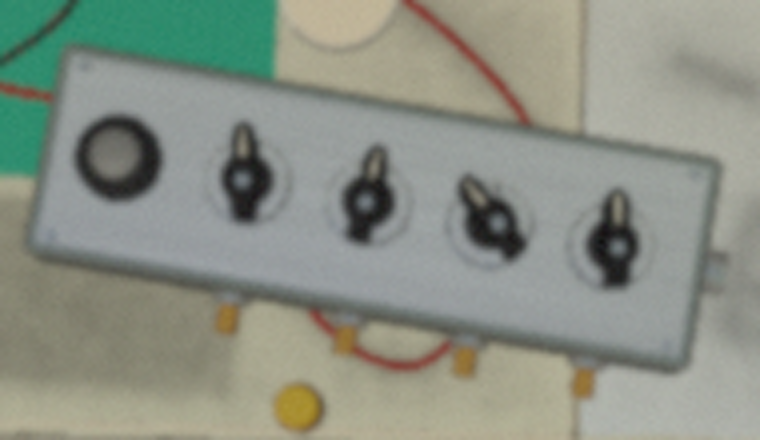

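```bash
python3 - <<'E'
from h import *
from scipy.optimize import least_squares
c=lambda a:np.array(a)/4.+[225,185]-0.375
cor=c([(68,47),(718,160),(690,368),(30,250)]); hub=c([(243,180),(367,203),(497,223),(617,247)]); but=c([(119,157)])
L=np.array([[.05,.155,.05],[.05,-.155,.05],[-.05,-.155,.05],[-.05,.155,.05]]+[[0,y,.093] for y in(.058,.002,-.054,-.110)])
uv=np.r_[cor,hub]
T=lambda p,L:np.c_[p[0]+L[:,0]*np.cos(p[2])-L[:,1]*np.sin(p[2]),p[1]+L[:,0]*np.sin(p[2])+L[:,1]*np.cos(p[2]),L[:,2]]
s=least_squares(lambda p:(P("top",T(p,L))-uv).ravel(),[.5,.1,-.15]); print(s.x,s.fun.reshape(-1,2).round(2))
V=T(s.x,L[4:]);print("valves",V)
print("button",T(s.x,np.array([[0,.118,.07]])),[back("top",but,z) for z in(.06,.07,.08)])
n=back("top",c([(470,182),(497,223),(517,252)]),.093)
print(n,np.arctan2(*(n[0]-n[2])[::-1]),np.arctan2(*(n[0]-n[1])[::-1]))
for q in [((243,128),(245,218)),((379,150),(358,240)),((618,192),(617,284))]:
    n=back("top",c(q),.093); print(np.arctan2(*(n[0]-n[1])[::-1]))
print("side px",P("side",V),P("side",T(s.x,L[:4])))
E
```

```text
[ 0.46472874  0.15741661 -0.14780156] [[-1.35 -0.56]
 [ 2.26  0.37]
 [ 0.45  2.23]
 [-2.32  1.94]
 [ 0.16 -0.99]
 [ 0.49 -1.21]
 [-0.61 -0.67]
 [ 0.87 -1.11]]
valves [[0.47327005 0.21478425 0.093     ]
 [0.46502327 0.15939481 0.093     ]
 [0.45677648 0.10400536 0.093     ]
 [0.4485297  0.04861592 0.093     ]]
button [[0.48210589 0.27413008 0.07      ]] [array([[0.48437064, 0.27400954]]), array([[0.48309972, 0.27276499]]), array([[0.4818288 , 0.27152044]])]
[[0.47341531 0.11520506]
 [0.45563284 0.10291262]
 [0.44310891 0.09385272]] 0.613772405341227 0.6048410866754692
0.057641537185106645
-0.1981867451307132
0.00697575586332625
side px [[305.75149216 214.86210085]
 [309.07334203 225.48792966]
 [312.78996814 237.37504599]
 [316.97505457 250.75856087]] [[326.54583008 218.17010564]
 [355.18540244 287.24482109]
 [287.0318188  292.3668643 ]
 [276.19834382 221.26174623]]
```

```bash
python3 - <<'E'
from h import *
crop("side","pics/s1.png",240,200,130,130,5,cv2.imread("pics/side0.png")[:,:,::-1])
E
```

```text
(no output)
```

View pics/s1.png

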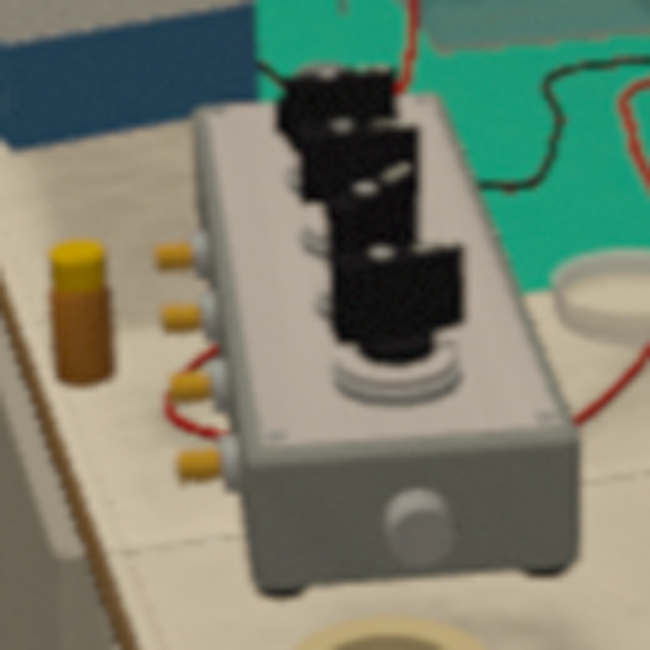

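The open valve's spindle is at about (0.456, 0.104), with its nose at 0.61 rad in the world frame. The side view agrees: its hub is at (313,237), where the model predicts it. I'll need tool yaw 2.18, so I'll move over it now.

```bash
python3 -m handwheel '[[[-0.027,0.0375,0,0],[-0.027,0.0375,0,0],[-0.027,0.0375,0,0],[-0.027,0.0375,0,0],[-0.027,0.0375,0,0],[-0.027,0.0375,0,0],[-0.027,0.0375,0,0],[-0.027,0.0375,0,0],[-0.027,0.0375,0,0],[-0.027,0.0375,0,0]]]' 0.035 20
python3 -m handwheel '[[[0,0,0,-0.147],[0,0,0,-0.147],[0,0,0,-0.147],[0,0,0,-0.147],[0,0,0,-0.147],[0,0,0,-0.147],[0,0,0,-0.147],[0,0,0,0],[0,0,0,0]]]'
python3 - <<'E'
from h import *
o=ctrl.get_obs();print(o)
y=o['eef_rot'][2]; d=np.array([.456,.1037])-o['ee_pos'][:2]; print("tool dx,dy",d@[np.cos(y),np.sin(y)],d@[np.sin(y),-np.cos(y)],"turn",y-2.18)
E
```

```text
time_s: 1.1
ee_pos: [0.4607, 0.0919, 0.2219]
eef_rot: [-3.14, 0.004, 1.163]
force: [0.8, 0.6, 0.1]
grip_width: 0.035
time_s: 2.0
ee_pos: [0.4619, 0.0854, 0.2192]
eef_rot: [-3.132, -0.002, 2.207]
force: [-0.3, -0.4, 0.2]
grip_width: 0.0351
{'time_s': 2.0, 'qpos': array([ 0.1067018 ,  0.13027934,  1.73960664, -0.00359627,  1.28073796,
       -2.09955523]), 'joint_vel': array([ 0.00214825,  0.00193775,  0.00327815, -0.00045799,  0.00063019,
       -0.01927772]), 'tau': array([-1.15912710e-02, -4.24419379e+01, -3.45804620e+01, -6.08224981e-02,
        7.97144976e-02, -4.70188055e-01]), 'ee_pos': array([0.46194875, 0.08541592, 0.21924163]), 'eef_rot': array([-3.13205952e+00, -1.58948917e-03,  2.20729358e+00]), 'force': array([-0.31754081, -0.43077985,  0.2084745 ]), 'moment': array([ 0.08987923,  0.03568378, -0.03873987]), 'grip_width': 0.03512089994997154}
tool dx,dy 0.018239569843747454 0.006083848881738165 turn 0.02729358237298385
```

```bash
python3 -m handwheel '[[[0.018,0.006,0,0.027],[0,0,0,0],[0,0,0.03,0],[0,0,0.03,0],[0,0,0.03,0],[0,0,0,0],[0,0,0,0]]]'
python3 - <<'E'
from h import *
o=ctrl.get_obs();print(o['ee_pos'],o['eef_rot'],o['force'],o['moment'])
y=o['eef_rot'][2]; d=np.array([.456,.1037])-o['ee_pos'][:2]; print("tool dx,dy",d@[np.cos(y),np.sin(y)],d@[np.sin(y),-np.cos(y)],"turn",y-2.18)
a=imaging.camera("top")[170:300,250:410,::-1];b=imaging.camera("side")[170:300,230:390,::-1]
cv2.imwrite("pics/c2.png",cv2.resize(np.vstack([a,b]),None,fx=2.3,fy=2.3,interpolation=cv2.INTER_CUBIC)) 
E
```

```text
time_s: 2.7
ee_pos: [0.4564, 0.1021, 0.128]
eef_rot: [-3.134, 0.0, 2.161]
force: [0.1, 0.1, 0.2]
grip_width: 0.0347
[0.45637874 0.10209228 0.12797947] [-3.13400011e+00  4.19159908e-04  2.16135221e+00] [0.13037513 0.05174125 0.21190934] [ 0.06252535 -0.00060668 -0.04485004]
tool dx,dy 0.001546311652331473 0.0005806213728237287 turn -0.018647789216937216
```

View pics/c2.png

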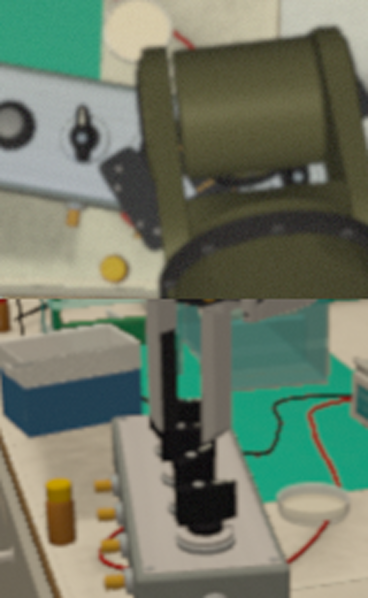

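The side view shows the fingers straddling the open bar, with the gap centred on the bar's hub at about (190,450). I'll descend and close lightly.

```bash
python3 -m handwheel '[[[0.0015,0,0.022,-0.02],[0,0,0.018,0],[0,0,0,0],[0,0,0,0]]]'
python3 -m handwheel '[[[0,0,0,0],[0,0,0,0],[0,0,0,0],[0,0,0,0],[0,0,0,0],[0,0,0,0]]]' 0 12
python3 -c "
from h import *
o=ctrl.get_obs();print(o['ee_pos'],o['eef_rot'],o['force'],o['moment'],o['grip_width'])"
```

```text
time_s: 3.2
ee_pos: [0.4587, 0.1035, 0.0933]
eef_rot: [3.14, 0.005, 2.181]
force: [0.1, -0.0, 0.3]
grip_width: 0.0352
time_s: 3.8
ee_pos: [0.4594, 0.1049, 0.0966]
eef_rot: [3.136, 0.004, 2.181]
force: [0.7, 0.4, -3.6]
grip_width: 0.0108
[0.45935764 0.10487921 0.09656919] [3.13591884 0.00436584 2.18062871] [ 0.68594204  0.35637401 -3.5852951 ] [ 0.07161298 -0.14957629 -0.00089272] 0.010789688852110638
```

```bash
python3 -m handwheel '[[[0,0,0,0],[0,0,0,0],[0,-0.003,0.009,0],[0,0,0.002,0],[0,0,0,0]]]' 0.025 12
python3 -m handwheel '[[[0,0,0,0]]]'
python3 -m handwheel '[[[0,0,0,0]]]'
```

```text
time_s: 4.3
ee_pos: [0.4572, 0.1026, 0.085]
eef_rot: [3.135, 0.005, 2.18]
force: [0.4, 0.4, 1.7]
grip_width: 0.0252
time_s: 4.4
ee_pos: [0.4573, 0.1026, 0.085]
eef_rot: [3.135, 0.005, 2.18]
force: [0.3, 0.9, 1.9]
grip_width: 0.0252
time_s: 4.5
ee_pos: [0.4574, 0.1026, 0.0851]
eef_rot: [3.135, 0.005, 2.18]
force: [0.7, -0.3, 1.0]
grip_width: 0.0245
```

```bash
python3 -m handwheel '[[[0,0,0,0],[0,0,0,0],[0,0,0,0],[0,0,0,0]]]' 0 30
cat > s.py <<'E'
from h import *
np.set_printoptions(precision=4,suppress=True)
o=ctrl.get_obs();print(o['time_s'],o['ee_pos'],'yaw',o['eef_rot'].round(4),'F',o['force'].round(2),'M',o['moment'].round(3),'q6tau',round(o['tau'][5],3),o['grip_width'])
E
python3 s.py
python3 -m handwheel '[[[0,0,0,0.1],[0,0,0,0.1]]]'; python3 s.py
python3 -m handwheel '[[[0,0,0,0.1],[0,0,0,0.1]]]'; python3 s.py
```

```text
time_s: 4.9
ee_pos: [0.4571, 0.1033, 0.0854]
eef_rot: [3.135, 0.004, 2.18]
force: [0.0, 0.3, -0.0]
grip_width: 0.0106
4.9 [0.4571 0.1033 0.0854] yaw [3.1348 0.0042 2.1804] F [ 0.04  0.33 -0.05] M [0.011 0.033 0.044] q6tau 0.03 0.01058838230210916
time_s: 5.1
ee_pos: [0.4568, 0.1036, 0.0853]
eef_rot: [3.134, 0.002, 1.976]
force: [-2.0, 4.3, 1.7]
grip_width: 0.011
5.1 [0.4568 0.1036 0.0853] yaw [3.1343 0.0021 1.9761] F [-2.    4.34  1.69] M [0.922 0.296 0.043] q6tau -2.236 0.010955543560719315
time_s: 5.3
ee_pos: [0.4566, 0.1041, 0.0854]
eef_rot: [3.134, -0.0, 1.768]
force: [-0.9, 3.8, 1.8]
grip_width: 0.0107
5.3 [0.4566 0.1041 0.0854] yaw [ 3.1342 -0.0004  1.7678] F [-0.93  3.76  1.78] M [0.766 0.198 0.034] q6tau -2.146 0.010686628743929522
```

```bash
for i in 1; do python3 -m handwheel '[[[0,0,0,0.1],[0,0,0,0.1]]]' >/dev/null; done; python3 s.py
python3 -m handwheel '[[[0,0,0,0.1],[0,0,0,0.1]]]' >/dev/null; python3 s.py
python3 -m handwheel '[[[0,0,0,0.05]]]' >/dev/null; python3 s.py
python3 -m handwheel '[[[0,0,0,0]]]' >/dev/null; python3 s.py
```

```text
5.5 [0.4566 0.1047 0.0854] yaw [ 3.1344 -0.0028  1.5593] F [-1.32  4.75  1.23] M [0.717 0.133 0.052] q6tau -2.139 0.0109261143377069
5.7 [0.4566 0.1052 0.0854] yaw [ 3.1351 -0.0051  1.3509] F [ 0.47  3.79 -0.48] M [0.706 0.108 0.024] q6tau -2.139 0.010971264641353376
5.8 [0.4567 0.1054 0.0854] yaw [ 3.1353 -0.0057  1.297 ] F [0.18 3.66 1.1 ] M [0.412 0.011 0.062] q6tau -0.261 0.010931135272143908
5.9 [0.4567 0.1054 0.0854] yaw [ 3.1352 -0.0057  1.2962] F [-0.46  0.48  0.65] M [ 0.127  0.171 -0.04 ] q6tau 0.943 0.010879298834640564
```

```bash
python3 -m handwheel '[[[0,0,0,0.03]]]' 0 50 >/dev/null; python3 s.py
python3 -m handwheel '[[[0,0,0,0.03]]]' >/dev/null; python3 s.py
python3 -m handwheel '[[[0,0,0,0.03]]]' >/dev/null; python3 s.py
python3 -m handwheel '[[[0,0,0,0.03]]]' >/dev/null; python3 s.py
```

```text
6.0 [0.4567 0.1054 0.0854] yaw [ 3.1353 -0.0059  1.2677] F [0.36 2.23 0.33] M [0.431 0.126 0.098] q6tau -0.928 0.01057837054548036
6.1 [0.4567 0.1055 0.0854] yaw [ 3.1354 -0.0062  1.2378] F [-0.8   2.9  -0.19] M [0.522 0.082 0.05 ] q6tau -0.566 0.010694487715653045
6.2 [0.4567 0.1056 0.0854] yaw [ 3.1356 -0.0065  1.2069] F [0.26 2.87 0.86] M [0.537 0.026 0.018] q6tau -0.653 0.010429919884591816
6.3 [0.4567 0.1056 0.0854] yaw [ 3.1358 -0.0069  1.1756] F [-0.43  3.67 -0.64] M [0.518 0.027 0.036] q6tau -0.649 0.010532943388905848
```

```bash
python3 -m handwheel '[[[0,0,0,0.03]]]' >/dev/null; python3 s.py
python3 -m handwheel '[[[0,0,0,0.03]]]' >/dev/null; python3 s.py
python3 -m handwheel '[[[0,0,0,0.03]]]' >/dev/null; python3 s.py
```

```text
6.4 [0.4568 0.1057 0.0854] yaw [ 3.1359 -0.0071  1.1444] F [ 0.6   2.4  -0.14] M [0.493 0.043 0.298] q6tau -0.325 0.010821756271543172
6.5 [0.4568 0.1058 0.0854] yaw [ 3.1361 -0.0074  1.1133] F [ 0.16  2.49 -0.25] M [0.544 0.09  0.341] q6tau -0.332 0.010871295141614773
6.6 [0.4568 0.1059 0.0854] yaw [ 3.1362 -0.0076  1.0823] F [1.12 2.74 0.38] M [0.528 0.048 0.306] q6tau -0.336 0.01067581624424611
```

```bash
python3 -m handwheel '[[[0,0,0,0.03]]]' >/dev/null; python3 s.py
```

```text
6.7 [0.4569 0.1059 0.0854] yaw [ 3.1364 -0.0078  1.0514] F [0.86 3.33 0.58] M [0.53  0.002 0.296] q6tau -0.337 0.010385256956173098
```

The seat bit between yaw 1.176 and 1.144: Mz jumped from 0.04 to 0.30 N m. The target yaw is about 0.985.

```bash
python3 -m handwheel '[[[0,0,0,0.03],[0,0,0,0.034]]]' >/dev/null; python3 s.py;python3 -m handwheel '[[[0,0,0,0]]]' >/dev/null; python3 s.py
```

```text
6.9 [0.4569 0.1061 0.0854] yaw [ 3.1367 -0.0082  0.9854] F [0.54 3.83 0.4 ] M [0.521 0.045 0.301] q6tau -0.487 0.010417252170954665
7.0 [0.457  0.1061 0.0854] yaw [ 3.1365 -0.0082  0.985 ] F [-0.43  2.64  1.23] M [0.337 0.071 0.176] q6tau 0.836 0.010807497843489692
```

Now at +10°. I'll release, lift and check. The red cable near the button end also needs its height estimated.

```bash
python3 -m handwheel '[[[0,0,0,0],[0,0,0,0],[0,0,0,0],[0,0,0,0]]]' 0.03 20; python3 -m handwheel '[[[0,0,-0.03,0],[0,0,-0.04,0],[0,0,-0.04,0],[0,0,-0.02,0],[0,0,0,0]]]'
python3 - <<'E'
from h import *
a=imaging.camera("top")[170:300,210:410,::-1];b=imaging.camera("side")
b=b[170:300,210:410,::-1]
cv2.imwrite("pics/c3.png",cv2.resize(np.vstack([a,b]),None,fx=2.3,fy=2.3,interpolation=cv2.INTER_CUBIC))
# cable: side track
for z in (0.01,.05,.1,.15,.2,.25,.3):
    print(z,P("side",np.c_[back("top",[(100,147),(150,170),(200,195),(225,206),(238,209)],z),[z]*5]).round(0).astype(int).tolist())
E
```

```text
time_s: 7.4
ee_pos: [0.457, 0.1055, 0.0853]
eef_rot: [3.136, -0.007, 0.987]
force: [-0.2, 1.2, -0.9]
grip_width: 0.0299
time_s: 7.9
ee_pos: [0.455, 0.1045, 0.2192]
eef_rot: [3.138, -0.005, 0.987]
force: [0.3, -0.1, -0.3]
grip_width: 0.0302
0.01 [[332, 194], [327, 208], [319, 223], [316, 232], [317, 236]]
0.05 [[329, 181], [324, 193], [316, 207], [313, 215], [314, 219]]
0.1 [[326, 163], [321, 174], [313, 186], [310, 193], [311, 196]]
0.15 [[323, 144], [318, 153], [310, 164], [307, 169], [307, 172]]
0.2 [[320, 125], [314, 132], [306, 140], [303, 145], [303, 147]]
0.25 [[316, 103], [310, 109], [302, 116], [299, 119], [300, 121]]
0.3 [[312, 81], [307, 85], [298, 90], [295, 92], [295, 93]]
```

View pics/c3.png

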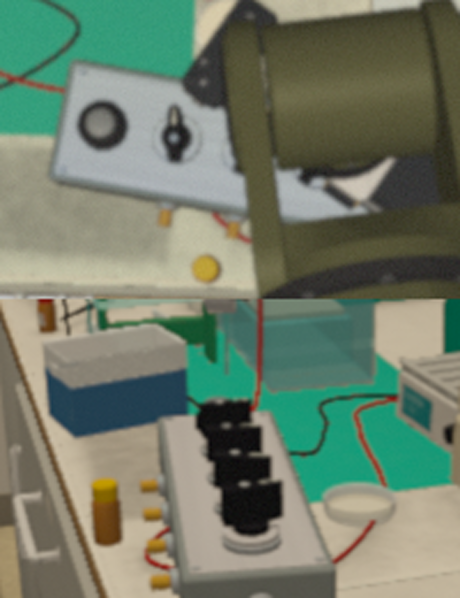

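The side view shows the bar released and the four handles standing free, and the cable lies low near the box. Moving to the button with the fingers closed.

```bash
python3 -m handwheel '[[[0.039,-0.0177,0,0],[0.039,-0.0177,0,0],[0.039,-0.0177,0,0],[0.039,-0.0177,0,0],[0,0,0,0],[0,0,0,0]]]' 0 10 >/dev/null; python3 - <<'E'
from h import *
exec(open('s.py').read())
y=o['eef_rot'][2]; d=np.array([.4825,.2735])-o['ee_pos'][:2]; print("tool dx,dy",d@[np.cos(y),np.sin(y)],d@[np.sin(y),-np.cos(y)])
im=imaging.camera("top"); cv2.imwrite("pics/t4.png",im[:,:,::-1])
crop("top","pics/t4c.png",225,185,190,110,4,im)
E
```

```text
8.6 [0.4793 0.2779 0.2055] yaw [-3.1345  0.0103  0.9846] F [ 0.73 -0.28 -0.41] M [-0.021  0.022  0.02 ] q6tau 0.145 0.0002994087967451473
tool dx,dy -0.0018865923488429496 0.005072117208385916
```

View pics/t4c.png

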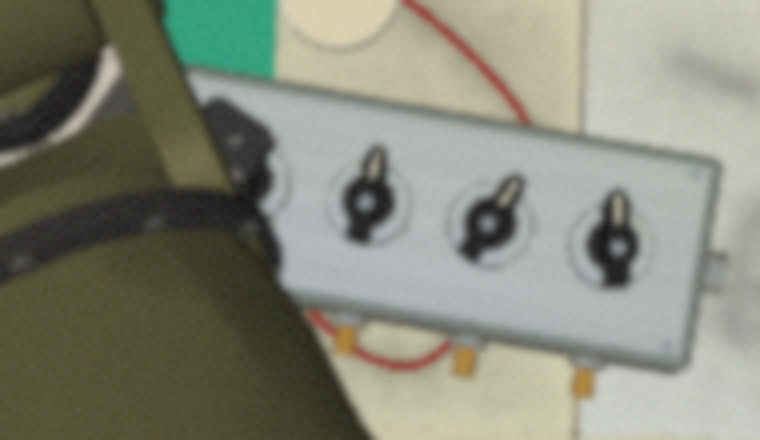

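The open valve's nose has turned to about -0.6 rad, and both visible neighbours are unchanged. Now pressing the button.

```bash
python3 -m handwheel '[[[-0.002,0.005,0.03,0],[0,0,0.03,0],[0,0,0.03,0],[0,0,0,0],[0,0,0,0]]]' >/dev/null; python3 s.py
python3 -m handwheel '[[[0,0,0.005,0]]]' >/dev/null; python3 s.py
python3 -m handwheel '[[[0,0,0.005,0]]]' >/dev/null; python3 s.py
```

```text
9.15 [0.4813 0.267  0.1126] yaw [-3.1342  0.0113  0.9787] F [ 0.68 -0.41 -0.03] M [-0.034  0.024 -0.021] q6tau -0.002 0.0004227532323618416
9.25 [0.4819 0.2667 0.109 ] yaw [-3.1352  0.0096  0.978 ] F [-0.02 -0.12  0.75] M [-0.059 -0.036 -0.04 ] q6tau -0.005 0.0007049751926863463
9.35 [0.4824 0.2667 0.105 ] yaw [-3.1362  0.0079  0.9777] F [ 0.43 -0.24  0.01] M [-0.004 -0.009 -0.046] q6tau -0.003 0.00016012502757128266
```

```bash
python3 -m handwheel '[[[0.0056,-0.0036,0,0],[0,0,0,0]]]' >/dev/null; python3 s.py
python3 -m handwheel '[[[0,0,0.004,0]]]' >/dev/null; python3 s.py
python3 -m handwheel '[[[0,0,0.004,0]]]' >/dev/null; python3 s.py
python3 -m handwheel '[[[0,0,0.003,0]]]' >/dev/null; python3 s.py
```

```text
9.55 [0.483  0.2739 0.1058] yaw [-3.137   0.0066  0.9773] F [ 0.18  0.39 -0.17] M [ 0.002 -0.003  0.023] q6tau 0.148 0.0006949183543875327
9.65 [0.4833 0.2743 0.1025] yaw [-3.1377  0.0054  0.9778] F [ 1.14  0.69 -0.27] M [ 0.011 -0.008  0.054] q6tau 0.016 0.0006739951982394899
9.75 [0.4833 0.2745 0.0984] yaw [-3.1379  0.005   0.978 ] F [-0.78  0.01  0.13] M [ 0.004 -0.023  0.03 ] q6tau 0.012 0.0006703894119749541
9.85 [0.4832 0.2745 0.095 ] yaw [-3.1379  0.0051  0.9782] F [-0.33 -0.44 -0.36] M [-0.024 -0.058  0.053] q6tau 0.003 0.0007731371472318501
```

```bash
python3 -m handwheel '[[[0,0,0.003,0]]]' >/dev/null; python3 s.py
python3 -m handwheel '[[[0,0,0.003,0]]]' >/dev/null; python3 s.py
python3 -m handwheel '[[[0,0,0.003,0]]]' >/dev/null; python3 s.py
```

```text
9.95 [0.4832 0.2745 0.0917] yaw [-3.1379  0.005   0.9782] F [-0.78 -0.1   2.19] M [0.007 0.016 0.035] q6tau 0.0 0.0006374823283046401
10.05 [0.4832 0.2745 0.0886] yaw [-3.138   0.005   0.9782] F [-1.16 -0.9   4.27] M [-0.145  0.272  0.016] q6tau -0.001 0.00039690015917821537
10.15 [0.4832 0.2745 0.0856] yaw [-3.138   0.0049  0.9781] F [-1.36 -0.89  5.78] M [-0.174  0.407  0.027] q6tau -0.001 0.0003312768409462093
```

```bash
python3 -m handwheel '[[[0,0,0.0005,0]]]' >/dev/null; python3 s.py
python3 -m handwheel '[[[0,0,0,0]]]' >/dev/null; python3 s.py
python3 -m handwheel '[[[0,0,-0.005,0],[0,0,-0.01,0],[0,0,-0.03,0],[0,0,-0.04,0],[0,0,-0.04,0],[0,0,0,0]]]'
```

```text
10.25 [0.4832 0.2745 0.0852] yaw [-3.1379  0.0049  0.9781] F [-3.07 -0.99  7.9 ] M [-0.293  0.683 -0.036] q6tau -0.0 0.0004317453022098719
10.35 [0.4832 0.2745 0.0854] yaw [-3.138   0.0048  0.9781] F [-2.72 -1.58  5.3 ] M [-0.121  0.48   0.009] q6tau -0.0 0.0007602174900859964
time_s: 10.95
ee_pos: [0.4834, 0.2743, 0.2163]
eef_rot: [-3.137, 0.006, 0.978]
force: [-0.8, 0.3, 0.4]
grip_width: 0.0003
```

The button went about 6.8 mm down at 5.3–7.9 N and is released. Backing off for a full check.

```bash
python3 -m handwheel '[[[0.008,-0.04,0,0],[0.008,-0.04,0,0],[0.008,-0.04,0,0],[0.008,-0.04,0,0],[0.008,-0.04,0,0],[0.008,-0.04,0,0],[0.008,-0.04,0,0],[0,0,0,0]]]'
python3 - <<'E'
from h import *
ims=np.mean([imaging.camera("top").astype(float) for _ in range(6)],0).astype(np.uint8)
a=cv2.imread("pics/top0.png"); b=ims[:,:,::-1]
cv2.imwrite("pics/cmp.png",np.vstack([cv2.resize(i[195:285,225:415],None,fx=3.3,fy=3.3,interpolation=cv2.INTER_CUBIC) for i in(a,b)]))
z=np.hstack([cv2.resize(i[222:258,330:366],None,fx=11,fy=11,interpolation=cv2.INTER_CUBIC) for i in(a,b)]); cv2.imwrite("pics/z.png",z)
d=cv2.absdiff(cv2.GaussianBlur(a,(3,3),0),cv2.GaussianBlur(b,(3,3),0)).max(2); m=(d[150:300,200:460]>45).astype(np.uint8)
print(cv2.connectedComponentsWithStats(m)[2][1:]+[200,150,0,0,0])
E
```

```text
time_s: 11.75
ee_pos: [0.2747, 0.4826, 0.2162]
eef_rot: [-3.138, 0.008, 0.974]
force: [0.8, -0.4, 0.2]
grip_width: 0.0007
[[339 229   8   8  36]
 [350 229   6   7  29]
 [349 239   3   4   7]
 [345 240   2   2   4]
 [350 243   7   7  35]
 [340 245   6   5  25]]
```

View pics/cmp.png

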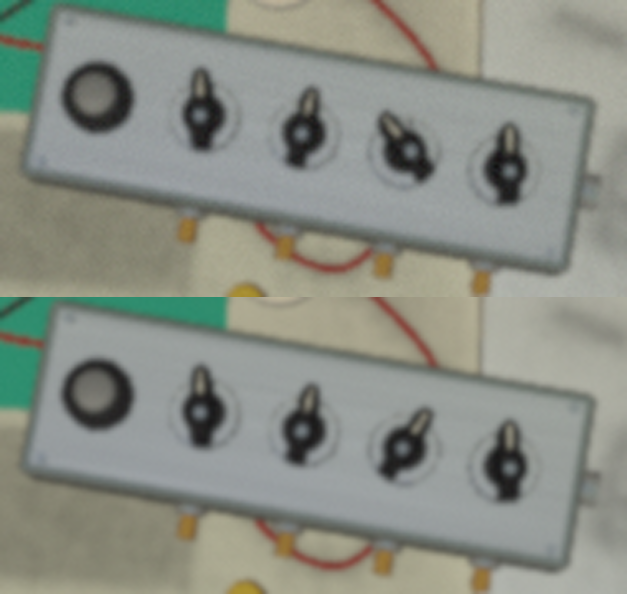

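View pics/z.png

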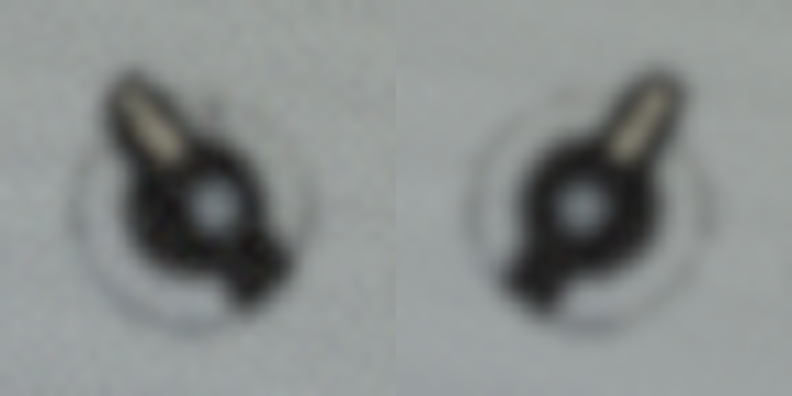

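The before/after comparison shows changes only at the open valve. Its nose went from upper left to upper right, and the collar mark, which was at about (215,100), is now hidden under the nose, as a turn of about 10° would put it. Neighbours, button and surroundings are unchanged, so I'm handing in.

```bash
python3 -c "
from station import ctrl
print(ctrl.hand_in())"
```

```text
the job is handed in; nothing more can be done
None
```

The open valve (third from the button) is shut and nipped up, the panel reset button was pressed afterwards, and the job is handed in at about 12 s.

- **Valve:** I turned the bar clockwise until the torque jumped from about 0.04 to 0.30 N m. The seat bit between 1.00 and 1.04 rad of turning. I then went on to about 10° past it (between 9.1° and 10.9°, from the measured tool angle) and let go.
- **Button:** I pressed it with closed fingers to about 6.8 mm. The force read 5.3–7.9 N, including a brief peak above the 6 N full-down spring force, and then I released it.
- **Last checks:** Comparing the top picture before and after showed changes only at the turned valve. The neighbouring handles, vial, tape and petri dish had not visibly moved, and the arm was clear.
- **Not confirmed by sight:** The collar mark ended up hidden under the handle's nose. That fits a turn of about 10°, but the collar's movement rests on the felt torque and the tool angle.

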